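# Check-weigh a parts kit on a sprung hand scale

## Robot

A 6-joint arm with a two-finger parallel gripper is mounted at the origin on the work surface. World frame = base frame: x ahead of the robot, y to its left, z up, the work surface at z = 0. Lengths are in mm, angles in rad, forces in N, time in s.
With the tool pointing down it reaches from about 350 to 925 mm from the base axis. Payload 6.4 kg.
Tool frame: the origin (TCP) lies at the very end of the fingers, on their centre line; the grasp point (between the pads) lies 19 mm behind it (env.tcp_to_grasp is the distance from the TCP to the grasp point, in mm); y points along the fingers, x is the direction in which the jaws open and shut, and the axes are right-handed (so a half turn about y gives the same grasp; the last joint's range is limited). The gripper opens to 85 mm and grips with 20 to 120 N. Pads are 22 mm wide; open, the fingers measure 114 mm over their backs; the gripper's body (76 mm by 85 mm) begins 54 mm behind the grasp point. The pads swing forward as they close: fully open they stand 13 mm farther back than shut.
Start: joints at [-1.328, 0.245, 1.558, -0, 1.339, -0.174], TCP at [263.15, -594.362, 231.29] pointing down, gripper open.
Joint ranges: [-3.13, 3.13], [-1.02, 2.26], [0.13, 2.54], [-0.95, 4.09], [0.21, 2.88], [-2.74, 2.74]. Speed limits (rad/s): [2.57, 2.57, 3.14, 3.14, 3.14, 3.14].

## Interface

Orientations are given as [roll, pitch, yaw] about the fixed x, y, z axes, in that order (R = Rz(yaw) Ry(pitch) Rx(roll)).
In Python, from plant import env gives the robot as it stands. The module is installed in compiled form; this text tells all that it offers.
- The arm moves only by the shell command python3 -m creep 'ROWS' [FORCE]. ROWS is JSON, a list of rows, each a list of 7 numbers: the turn, a rotation vector about the world's x, y, z in rad, then the shift along the world's x, y, z in cm, then the opening, from -1 (shut) to 1 (fully open). A call has 1 to 8 rows; each row is the pose to reach, as a shift and turn from the pose commanded when the call began; what a row does not reach only later rows make up. A row lasts 1/12 s, in which the tool goes at most 41.7 mm and 7.16 degrees, less where a joint would pass 70% of its speed; a pose out of reach is approached as far as the arm can. A call with a gripper value outside its range is refused whole. The fingers move at their own pace and stop on an object; FORCE is the grip in N (left out, the last holds). Time passes only in rows, so rows that repeat a pose let the fingers close. It gives the time, the measured TCP pose, the force and the opening at its end, in the units of the state.
- env.read_state(): the state, without advancing time (a new reading comes with each control period).
- env.read_camera(name): name is "side" or "top"; returns (picture, depth): 480x640x3 uint8, red, green, blue; 480x640 float32, mm along the optical axis (not along the pixel's ray), 0 where there is no reading.
- env.camera_model(name): a dict with "fx", "fy", "cx", "cy" (pixels), "rvec" (rotation vector, rad) and "tvec" (3), from world to camera coordinates, as OpenCV has them. Camera axes: x right, y down, z forward; pixel columns grow to the right and rows downward; lengths in mm; the calibration is good to about 2 mm. A picture is of the moment at which its call begins. camera_model takes no time and is no camera call.
- env.sign_off(): hands the job in, once; it reports no verdict.
Trained networks look in the newest picture that a camera, given by its name, has taken for a name from the list of things; names that differ only in an ending like _2 or _b are one class to them, and where a whole thing is asked for, a point or a joint stands for the part that bears it (a point fixed in the world has none). Each returns a list of dicts, best first, with "conf" (0 to 1); they miss things now and then, are a little off and sometimes report something else, mostly with a low value. They report only what shows in the picture. A call takes as long as a camera call. They do not tell look-alikes from the thing itself.
- env.recognise(camera, thing): "centre" ([column, row] in pixels, amid what is visible of it).
The state is a dict: "time": time; "qpos": joint angles; "dq": joint speeds; "joint_torque": joint torques, N m; "eef_pos": TCP position; "tcp_rot": TCP orientation; "contact_force": force on the tool from outside, world axes, zero at the start; "ft_torque": the same for the moment, N m; "opening": opening from 0.0 (shut) to 1.0 (fully open).
Only numpy, scipy, OpenCV 4.12 (cv2) and the standard library are available. Lean on these libraries where they do the work, as an engineer would, in place of code of your own. Each camera call takes 0.05 s, during which the arm holds its last target.

## Task

Check-weigh the red parts kit with the sprung hand scale: take the scale out of its blue holster, catch its double hook under the kit's steel bail, and lift the kit straight up on the scale until it just hangs clear of the black corner guides, 5 to 15 mm above them and never more than 30 mm, holding it still there for two seconds so the weight can be read. Then lower it gently so that it sits fully home in its frame again, unhook, and put the scale back upright in the holster with its collar resting on the rim. Do not touch the kit with the gripper, do not jerk the hook or press it down on the kit, and leave everything else on the bench alone.

Things in the scene. Friction and masses are not known exactly. Their poses are not given: they have to be found in the camera images.
- tray: The load: red open tray of parts, 110 (x) x 150 (y) x 40 mm. Contents reach 35 mm above its underside. A rigid 8 mm round steel bail stands over it along y, rising from the short ends at y = +-70 mm; its level top bar spans y = -60..60 mm, centre line 90 mm up. Origin: centre of the underside, z up. Loose, 0.23 to 0.87 kg, unknown. Same turned half round.
- bail (a point): Middle of the bail's top bar (on its centre line), on the tray 90 mm above its underside; the bar runs along y.
- frame: Fixed aluminium plate 150 x 190 x 6 mm with black flared corner guides, tops 20 mm above the bench. The tray sits between them with about 3 mm play. Origin: centre of its underside, on the bench; axes as the tray's. Tray home: its origin 6 mm above this origin; level with the guide tops: 20 mm above it.
- scale: Sprung hand scale, 0.22 kg, loose, upright, z up. Origin: centre of the underside of its black collar (60 x 54 x 6 mm). Red grip block above, 36 (x) x 24 (y) mm, from z = 6 to 50 mm: pinch it across y. White housing below, 40 (x) x 34 (y) x 62 mm, then the sprung rod with the hook. A red pointer on the +x face on a thin strip follows the rod.
- hook_seat (a point): Axis of an 8 mm bar lying in the hook; 109 mm under the scale's origin unloaded, moves with the rod. Two J hooks (6 mm bar) at y = +-12 mm: shanks at x = +15, V seat at x = 0, tips at x = -15 mm, mouth upward. Unloaded, under the scale's origin: tip tops 101 mm, lowest point 122 mm, underside of the cross-piece over the mouth 76 mm. It goes under a bar by moving along the scale's -x.
- scale_hook (a joint): The scale's reading: how far the rod is pulled out of the housing, m; 0 unloaded, stop at 0.090. Spring 110 N/m with a little preload: it begins to move at a load of 0.4 N, so stretch = (load - 0.4 N)/110 N/m. Pressed upward it is rigid.
- holster: Fixed blue square holster on a dark 110 x 100 mm base: socket 48 (x) x 42 (y) mm inside, 8 mm walls, rim 128 mm above the bench. Origin: centre of its underside. The scale stands in it hook down, collar on the rim (scale origin 128 mm above this origin), 4 mm play all round, axes agreeing within 3 degrees; lift it at least 124 mm to clear.
- jar: Bystander: small clear jar with black cap, 40 mm diameter, 65 mm high; origin at its underside.
- offcut: Bystander: aluminium profile offcut, 70 x 30 x 30 mm; origin at its underside.
- screwdriver: Bystander: screwdriver lying at the far side.
- wrench: Bystander: wrench lying on the robot's side.
- cup: Bystander: grey cup, 70 mm diameter, 80 mm high; origin at its underside.
- carton: Bystander: small carton, 80 x 60 x 50 mm; origin at its underside.
- weight: Bystander: brass calibration weight, 36 mm diameter, 46 mm high; origin at its underside.
Not all that is in view belongs to the job. There is more than one size of the scale; the one meant has the size given above.

How it is judged (in metres and radians):
On the way, in this order (a step that is already met when the one before it is completed fails the run):
1. the scale's hook has taken hold of the kit's bail (contact force between scale and tray above 1 N and distance between hook_seat and bail below 0.03 m), for 0.1 s.
2. the kit hangs still on the scale alone, its underside 3 to 17 mm above the corner guides, for 1.2 s (z of tray in the frame of frame between 0.023 and 0.037 m and contact force between tray and frame below 0.05 N and contact force between scale and tray above 1.5 N and linear speed of tray below 0.03 m/s), for 1.2 s.
3. the kit is back home in its frame and the hook is off it (z of tray in the frame of frame below 0.0085 m and horizontal distance between tray and frame below 0.009 m and angle between tray's own z axis and vertical below 0.035 rad and contact force between scale and tray below 0.05 N and linear speed of tray below 0.02 m/s), for 0.3 s.
At the end, for the whole second after the job is handed in: The kit tray sits home between the guides (underside within 2.5 mm of the plate, centre within 9 mm of the frame's, tilt under 2 degrees), the scale is off it and stands in the holster with its collar on the rim (within 3.5 mm in height, 9 mm sideways, tilt under 3.4 degrees), both at rest (all of step 3 and z of scale in the frame of holster between 0.125 and 0.1315 m and horizontal distance between scale and holster below 0.009 m and angle between scale's own z axis and vertical below 0.06 rad and linear speed of scale below 0.02 m/s); the robot touches nothing.
It fails at once if the gripper or arm touches the kit (contact force between any of the fingers, the arm and tray above 0.5 N).
It fails at once if the hook is jerked or pressed against the kit with more than 25 N (contact force between scale and tray above 25 N).
It fails at once if the kit is dropped, flung or knocked (faster than 0.2 m/s) (linear speed of tray above 0.2 m/s).
It fails at once if the kit is lifted more than 35 mm above the corner guides (z of tray in the frame of frame above 0.055 m).
It fails at once if a bystander is moved more than 15 mm (distance of any of jar, offcut, screwdriver, wrench, cup, carton, weight from where it was at the start of the episode above 0.015 m).
It also fails if it takes over 72 s, if anything falls off the work surface, if the arm or the gripper's body presses on something with over 40 N, if the wrist force passes 120 N, or if a joint passes its speed limit or range.

## Working session

There is one attempt and no reset: what is moved stays moved. The work goes in short steps, Python scripts to look and compute and a shell command to move; the robot and the scene stay as the last step left them, time stands still between calls to the robot, and variables do not carry over. Pictures are saved under pics/ and viewed, and the job is handed in when it is done.

```bash
ls; mkdir -p pics; cat > h.py <<'E'
import numpy as np, cv2
from plant import env
def cam(n):
    m=env.camera_model(n); R,_=cv2.Rodrigues(np.array(m["rvec"],float)); return m,R,np.array(m["tvec"],float).ravel()
def cloud(n,d):
    m,R,t=cam(n); v,u=np.mgrid[0:480,0:640]
    p=np.stack([(u-m["cx"])/m["fx"]*d,(v-m["cy"])/m["fy"]*d,d],-1)
    return (p-t)@R   # R^T (p-t)
def proj(n,P):
    m,R,t=cam(n); q=np.atleast_2d(P)@R.T+t
    return np.stack([q[:,0]/q[:,2]*m["fx"]+m["cx"],q[:,1]/q[:,2]*m["fy"]+m["cy"]],-1)
def shot(n,f=None):
    im,d=env.read_camera(n)
    if f: cv2.imwrite(f"pics/{f}.png",im[:,:,::-1])
    np.savez(f"last_{n}.npz",im=im,d=d)
    return im,d
E
python3 - <<'E'
from h import *
s=env.read_state();print(s)
for n in("top","side"):
    im,d=shot(n,n+"0");m,R,t=cam(n);print(n,m["fx"],-R.T@t)
    c=cloud(n,d)
    for th in["scale","tray","holster","frame","hook_seat","bail","jar","offcut","cup","carton","weight"]:
        try:
            for r in env.recognise(n,th):
                u,v=map(int,r["centre"]);print(th,r["conf"],u,v,c[v,u].round())
        except Exception as e: print(th,e)
E
```

```text
pics
{'time': 0.0, 'qpos': array([-1.32808334e+00,  2.45803500e-01,  1.55903049e+00,  2.17814454e-05,
        1.33869709e+00, -1.74115311e-01]), 'dq': array([ 0.00157982,  0.00027362,  0.00053134, -0.00104877,  0.000652  ,
       -0.00022041]), 'joint_torque': array([-4.40501017e-04, -4.29511392e+01, -3.26128757e+01, -2.01464459e-04,
        5.29944431e-03, -1.39724708e-05]), 'eef_pos': array([ 263.02456972, -593.79046899,  230.17823075]), 'tcp_rot': array([-1.57043965,  0.00190545, -1.15397272]), 'contact_force': array([ 0.70650986, -0.56301454, -0.07645864]), 'ft_torque': array([-0.00316165, -0.00868568,  0.05248786]), 'opening': 1.0035807198478681}
top 484.70520330315173 [ 337.59480129   59.10778997 1283.26923131]
scale 0.98 252 331 [299. 207.  58.]
scale 0.92 120 332 [290. 531.  62.]
scale 0.87 268 229 [535. 166. 180.]
tray 0.96 426 236 [ 554. -235.   32.]
holster 0.81 281 244 [525. 146.  15.]
holster 0.56 341 217 [592.  -9.  66.]
frame 0.6 406 255 [ 505. -186.   10.]
hook_seat 0.69 342 218 [589. -12.  65.]
hook_seat 0.68 161 327 [302. 450.   0.]
hook_seat 0.55 279 347 [260. 141.  29.]
jar 0.64 341 215 [598.  -9.  61.]
offcut 0.56 331 290 [407.  11.  22.]
offcut 0.34 393 168 [ 740. -150.   22.]
cup 0.55 281 159 [763. 155.   4.]
cup 0.28 329 289 [409.  17.  31.]
carton 0.9 172 213 [595. 429.  49.]
weight 0.66 504 265 [ 481. -432.   45.]
side 496.52837248915625 [-307.53421797  904.04294519  771.81962439]
scale 0.96 271 239 [531. 186. 151.]
scale 0.66 338 323 [265. 224.  53.]
scale 0.59 219 397 [276. 547.  56.]
tray 0.88 361 224 [ 553. -210.   39.]
holster 0.97 272 273 [511. 204.  65.]
frame 0.7 348 238 [ 563. -160.    4.]
hook_seat 0.9 254 372 [288. 452.  46.]
hook_seat 0.84 373 320 [226. 145.  40.]
bail 0.85 360 225 [ 551. -203.   38.]
bail 0.61 270 235 [539. 182. 158.]
jar 0.82 302 244 [597.  10.  37.]
offcut 0.7 353 278 [387.  24.  23.]
cup 0.69 237 239 [709. 162.  70.]
carton 0.62 177 310 [569. 452.  50.]
```

View pics/top0.png

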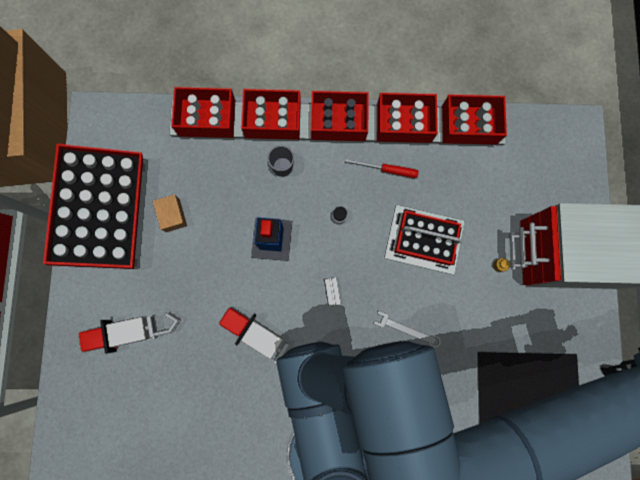

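View pics/side0.png

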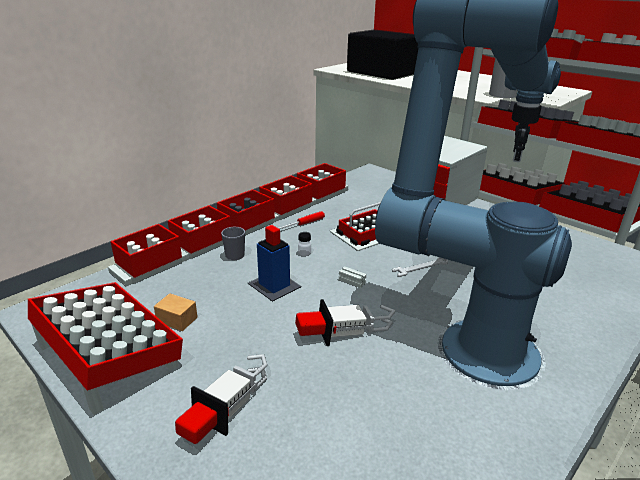

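```bash
python3 - <<'E'
import cv2
a=cv2.imread("pics/top0.png");b=cv2.imread("pics/side0.png")
cv2.imwrite("pics/c1.png",cv2.resize(a[190:310,230:360],None,fx=5,fy=5,interpolation=2)[:600])
cv2.imwrite("pics/c2.png",cv2.resize(b[190:310,210:340],None,fx=5,fy=5,interpolation=2)[:600])
cv2.imwrite("pics/c3.png",cv2.resize(a[180:300,365:495],None,fx=5,fy=5,interpolation=2)[:600])
cv2.imwrite("pics/c4.png",cv2.resize(b[170:290,300:430],None,fx=5,fy=5,interpolation=2)[:600])
E
```

```text
(no output)
```

The candidates for the scale in the top picture are the one in the blue holster at (268,229), one lying at (252,331) and one lying at (120,332). The description says holster, so I choose (268,229). The tray candidates are the kit with the bail at (426,236), the big crate at (95,205), and the row of five bins. I choose (426,236) and check the close crops.

View pics/c1.png

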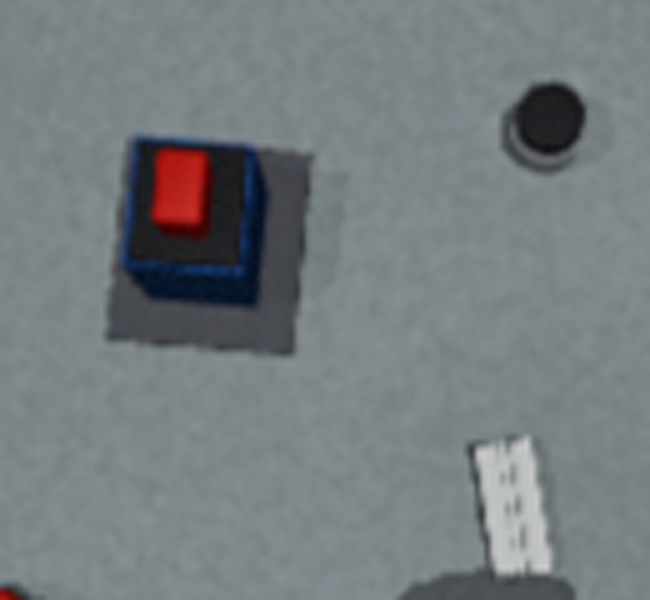

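View pics/c2.png

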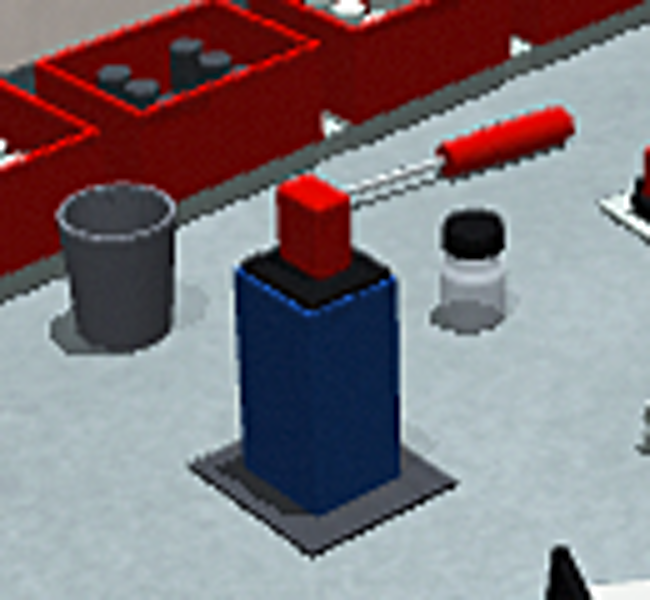

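View pics/c3.png

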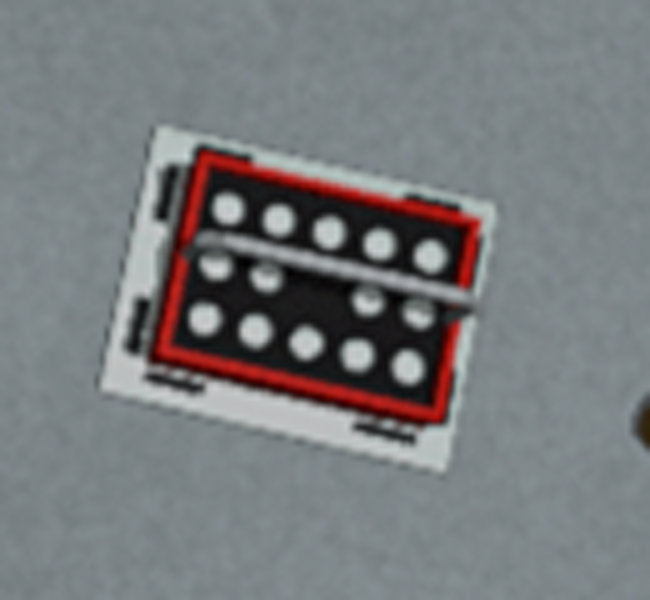

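View pics/c4.png

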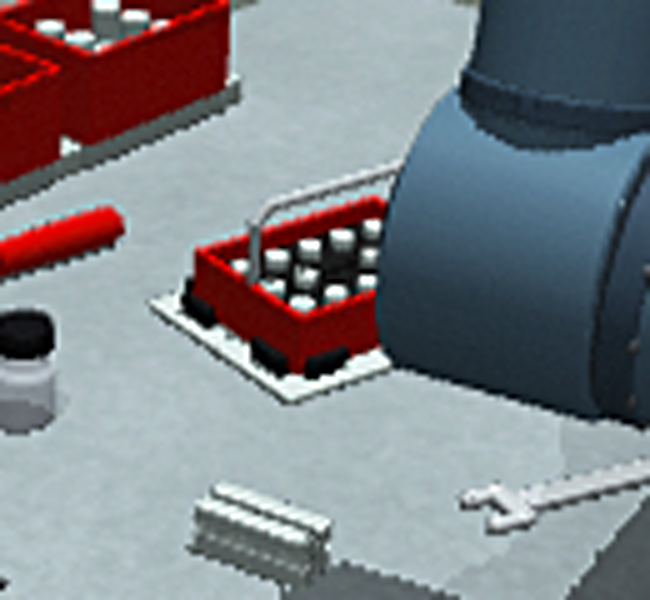

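The crops show the holstered scale's red grip on its black collar at top (268,229), grip long in world x. The kit sits in its white frame with the bail, whose top bar runs from about (405,228) to (459,239). Next I fit their poses.

```bash
cat >> h.py <<'E'
def atz(n,uv,z):
    m,R,t=cam(n); uv=np.atleast_2d(uv).astype(float)
    r=np.stack([(uv[:,0]-m["cx"])/m["fx"],(uv[:,1]-m["cy"])/m["fy"],np.ones(len(uv))],-1)@R
    c=-R.T@t; return c+r*((z-c[2])/r[:,2])[:,None]
def rect(n,mask,z):
    v,u=np.nonzero(mask); P=atz(n,np.stack([u,v],-1),z)[:,:2].astype(np.float32)
    (c,wh,a)=cv2.minAreaRect(P); return np.round(c,1),np.round(wh,1),round(a,2),len(P)
E
python3 - <<'E'
from h import *
D=np.load("last_top.npz");im,d=D["im"].astype(int),D["d"];c=cloud("top",d);z=c[...,2];x=c[...,0];y=c[...,1]
hol=(abs(x-525)<90)&(abs(y-150)<90); r,g,b=im[...,0],im[...,1],im[...,2]
red=(r>120)&(g<80)
print("zgrip",np.median(z[hol&red&(z>150)]), rect("top",hol&red&(r>190)&(z>172),178))
dark=(im.max(-1)<60)
m=hol&dark&(abs(z-134)<5);print("collar",np.median(z[m]),rect("top",m,134))
blue=(b>r+25)
m=hol&(z>122)&(z<140);print("rim+collar",rect("top",m,128))
fr=(abs(x-550)<130)&(abs(y+230)<140)
pl=fr&(im.min(-1)>180)&(abs(z-6)<8)
m=pl.astype(np.uint8);n_,l,st,_=cv2.connectedComponentsWithStats(m);k=1+st[1:,4].argmax()
print("plate",np.median(z[pl]),rect("top",l==k,6))
pr=fr&red&(abs(z-46)<8);print("trayrim",np.median(z[pr]),rect("top",pr,46))
bl=fr&(z>80)&(z<115);print("bail",np.median(z[bl]),rect("top",bl,96+3))
P=c[bl];v=np.cov(P[:,:2].T);w,V=np.linalg.eigh(v);print(np.median(P,0),P.mean(0),np.degrees(np.arctan2(V[1,1],V[0,1])),P[:,2].max())
# bystander heights along the route
for nm,u,vv in[("jar",341,215),("weight",504,265)]: print(nm,c[vv,u])
base=hol&(abs(z-0)<20)&(im.max(-1)<110)&(im.max(-1)>50)
m=base.astype(np.uint8);n_,l,st,_=cv2.connectedComponentsWithStats(m);k=1+st[1:,4].argmax();print("base",np.median(z[l==k]),rect("top",l==k,np.median(z[l==k])))
E
```

```text
zgrip 178.55071754895414 (array([531.1, 166.3]), array([3.9, 8.4]), 58.77, 6)
collar 134.63652326000738 (array([539.2, 171.6]), array([52.2, 60.2]), 88.14, 297)
rim+collar (array([541.8, 172.9]), array([58.7, 64.9]), 86.41, 439)
plate 6.865279747203308 (array([ 538. , -234.8]), array([184.6, 120.2]), 77.75, 400)
trayrim 46.349874915518015 (array([ 549.5, -237.7]), array([149.7, 110.2]), 77.99, 336)
bail 99.65265700268156 (array([ 550.1, -234.3]), array([147. ,  11.3]), 78.65, 194)
[ 550.04392002 -234.3621481    99.652657  ] [ 550.61093544 -234.34061281   98.94777399] 77.7343817005027 107.84080607714745
jar [597.91554632  -9.23812672  61.45757173]
weight [ 480.50596111 -432.30960808   45.03944014]
base 4.940844595576403 (array([540.4, 172.4]), array([101.8, 112.3]), 86.91, 692)
```

```bash
python3 -m creep '[[0,0,-0.05,3,8,0.5,1],[0,0,-0.1,6,16,1,1],[0,0,-0.15,9,24,1,1],[0,0,-0.2,12,32,1,1],[0,0,-0.2,12,32,1,1],[0,0,-0.2,12,32,1,1],[0,0,-0.2,12,32,1,1],[0,0,-0.2,12,32,1,1]]' 80; python3 -m creep '[[0,0,-0.13,8,22,0,1],[0,0,-0.13,8,22,0,1],[0,0,-0.13,8,22,0,1],[0,0,-0.13,8,22,0,1],[0,0,-0.13,8,22,0,1],[0,0,-0.13,8,22,0,1],[0,0,-0.13,8,22,0,1],[0,0,-0.13,8,22,0,1]]';python3 -m creep '[[0,0,-0.136,7.7,22.6,0,1],[0,0,-0.136,7.7,22.6,0,1],[0,0,-0.136,7.7,22.6,0,1],[0,0,-0.136,7.7,22.6,0,1],[0,0,-0.136,7.7,22.6,0,1],[0,0,-0.136,7.7,22.6,0,1],[0,0,-0.136,7.7,22.6,0,1],[0,0,-0.136,7.7,22.6,0,1]]'
```

```text
time: 1.87
eef_pos: [380.4, -280.6, 241.4]
tcp_rot: [-1.57, -0.001, -1.355]
contact_force: [0.5, 0.0, 0.1]
opening: 1.005
time: 2.53
eef_pos: [460.4, -61.2, 241.3]
tcp_rot: [-1.571, -0.0, -1.481]
contact_force: [1.0, -0.1, 0.1]
opening: 1.002
time: 3.2
eef_pos: [537.5, 163.5, 240.8]
tcp_rot: [-1.571, -0.001, -1.619]
contact_force: [0.2, -0.3, -0.2]
opening: 1.002
```

```bash
python3 -m creep '[[0,0,0,0,0,0,1],[0,0,0,0,0,0,1]]'; python3 - <<'E'
from h import *
im,d=shot("side","side1");c=cloud("side",d);z=c[...,2];x=c[...,0];y=c[...,1]
r,g,b=[im[...,i].astype(int) for i in range(3)]
hol=(abs(x-535)<90)&(abs(y-170)<90)
# grip extents in side view
m=hol&(r>90)&(g<70)&(b<70)&(z>130); P=c[m]; print("grip",np.percentile(P,[3,50,97],axis=0).round(1).tolist())
m=hol&(z>115)&(z<150)&(np.maximum(np.maximum(r,g),b)<60); print("collar",rect("side",m,134),np.median(z[m]))
fr=(abs(x-550)<130)&(abs(y+230)<140)
bl=fr&(z>82)&(z<115);P=c[bl];
if len(P)>5: w,V=np.linalg.eigh(np.cov(P[:,:2].T));print("bail",len(P),rect("side",bl,97),np.degrees(np.arctan2(V[1,1],V[0,1])),np.median(P,0))
pr=fr&(r>100)&(g<70)&(abs(z-46)<4);print("rim",rect("side",pr,46))
pl=fr&(im.min(-1)>170)&(abs(z-6)<5)
m=pl.astype(np.uint8);n_,l,st,_=cv2.connectedComponentsWithStats(m);k=1+st[1:,4].argmax();print("plate",rect("side",l==k,6))
cv2.imwrite("pics/c5.png",cv2.resize(im[130:330,180:440,::-1],None,fx=3,fy=3,interpolation=2))
E
```

```text
time: 3.37
eef_pos: [537.1, 161.8, 241.1]
tcp_rot: [-1.571, -0.0, -1.623]
contact_force: [0.2, -0.6, 0.3]
opening: 1.005
grip [[521.1, 165.6, 137.3], [529.1, 181.7, 161.3], [552.1, 185.9, 177.1]]
collar (array([526.1, 185.8]), array([79.8, 55.9]), 45.02, 178) 131.3456955283083
bail 103 (array([ 540.9, -220.9]), array([152.3,  29. ]), 76.9, 103) 77.12290498366318 [ 548.95236846 -232.37257436   94.75996838]
rim (array([ 543.1, -230.5]), array([149.1, 109.3]), 77.91, 99)
plate (array([ 545.3, -232.8]), array([191.8, 149.2]), 77.54, 236)
```

View pics/c5.png

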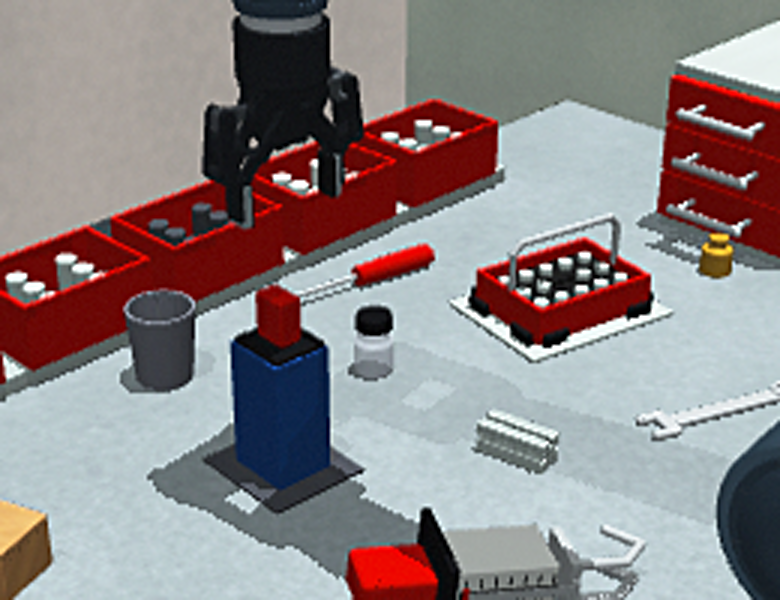

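```bash
python3 -m creep '[[0,0,0,0.26,1.0,-1,1],[0,0,0,0.26,1.0,-2,1],[0,0,0,0.26,1.0,-3,1],[0,0,0,0.26,1.0,-4,1],[0,0,0,0.26,1.0,-5,1],[0,0,0,0.26,1.0,-5,1],[0,0,0,0.26,1.0,-5,1],[0,0,0,0.26,1.0,-5,1]]' 80; python3 - <<'E'
from h import *
im,d=shot("side","side2")
im2,d2=shot("top","top2")
a=cv2.resize(im[130:330,190:350,::-1],None,fx=3,fy=3,interpolation=2); b=cv2.resize(im2[170:270,210:320,::-1],None,fx=3.6,fy=6,interpolation=2)
cv2.imwrite("pics/c6.png",np.hstack([a[:600],cv2.resize(b,(320,600))]))
E
```

```text
time: 4.08
eef_pos: [539.9, 173.5, 191.3]
tcp_rot: [-1.57, 0.0, -1.62]
contact_force: [0.2, -0.5, 0.3]
opening: 1.002
```

View pics/c6.png

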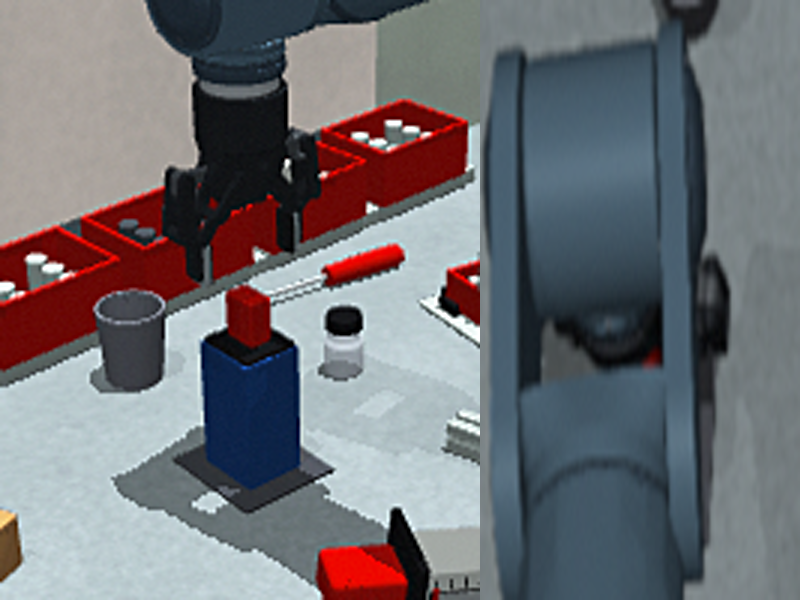

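The side view shows the fingers straddling the red grip, centred on the scale. I go down and close.

```bash
python3 -m creep '[[0,0,0,0,-0.13,-1,1],[0,0,0,0,-0.13,-2,1],[0,0,0,0,-0.13,-3,1],[0,0,0,0,-0.13,-4,1],[0,0,0,0,-0.13,-4.6,1],[0,0,0,0,-0.13,-5,1],[0,0,0,0,-0.13,-5,1],[0,0,0,0,-0.13,-5,1]]' 80; python3 -m creep '[[0,0,0,0,0,0,-1],[0,0,0,0,0,0,-1],[0,0,0,0,0,0,-1],[0,0,0,0,0,0,-1],[0,0,0,0,0,0,-1],[0,0,0,0,0,0,-1],[0,0,0,0,0,0,-1],[0,0,0,0,0,0,-1]]' 80; python3 -m creep '[[0,0,0,0,0,0,-1],[0,0,0,0,0,0,-1],[0,0,0,0,0,0,-1],[0,0,0,0,0,0,-1]]' 80
```

```text
time: 4.85
eef_pos: [539.7, 172.3, 141.0]
tcp_rot: [-1.571, -0.0, -1.62]
contact_force: [0.0, -0.1, -0.5]
opening: 1.002
time: 5.52
eef_pos: [540.0, 172.2, 141.6]
tcp_rot: [-1.57, -0.0, -1.62]
contact_force: [-0.8, -1.9, 1.2]
opening: 0.27
time: 5.85
eef_pos: [540.0, 172.2, 141.5]
tcp_rot: [-1.57, -0.0, -1.62]
contact_force: [-0.6, -0.6, 4.1]
opening: 0.264
```

```bash
python3 -m creep '[[0,0,0,0,0,0.3,-1],[0,0,0,0,0,0.8,-1],[0,0,0,0,0,1.5,-1],[0,0,0,0,0,2.4,-1],[0,0,0,0,0,3.5,-1],[0,0,0,0,0,4.7,-1],[0,0,0,0,0,5.9,-1],[0,0,0,0,0,7.1,-1]]'; python3 -m creep '[[0,0,0,0,0,1.2,-1],[0,0,0,0,0,2.4,-1],[0,0,0,0,0,3.6,-1],[0,0,0,0,0,4.8,-1],[0,0,0,0,0,5.8,-1],[0,0,0,0,0,6.4,-1],[0,0,0,0,0,6.6,-1],[0,0,0,0,0,6.6,-1]]'; python3 - <<'E'
from h import *
im,d=shot("side","side3")
cv2.imwrite("pics/c7.png",cv2.resize(im[90:290,170:370,::-1],None,fx=3,fy=3,interpolation=2))
E
```

```text
time: 6.52
eef_pos: [540.0, 172.3, 214.0]
tcp_rot: [-1.57, 0.0, -1.62]
contact_force: [-0.2, 0.6, -2.6]
opening: 0.272
time: 7.18
eef_pos: [539.9, 172.3, 278.7]
tcp_rot: [-1.57, 0.0, -1.62]
contact_force: [0.8, 0.3, -2.9]
opening: 0.268
```

View pics/c7.png

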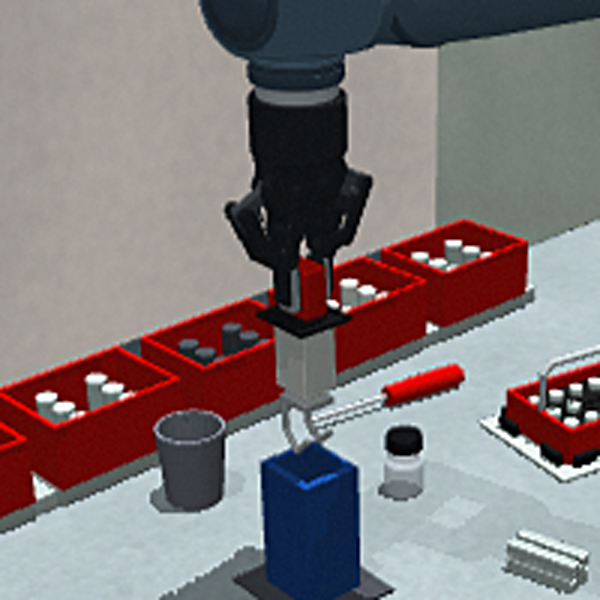

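```bash
python3 - <<'E'
from h import *
D=np.load("last_side.npz");im=D["im"];d=D["d"]
cv2.imwrite("pics/c8.png",cv2.resize(im[185:250,245:300,::-1],None,fx=9,fy=9,interpolation=2))
c=cloud("side",d);m=(abs(c[...,0]-540)<60)&(abs(c[...,1]-172)<60)&(c[...,2]>148)&(c[...,2]<188)
v,u=np.nonzero(m)
for r in sorted(set(v)): 
    k=v==r; print(r,[(int(a),*c[r,a].round().astype(int)) for a in u[k]][:12])
E
```

```text
224 [(264, np.int64(556), np.int64(186), np.int64(185)), (265, np.int64(554), np.int64(184), np.int64(185)), (280, np.int64(524), np.int64(160), np.int64(187))]
225 [(264, np.int64(558), np.int64(184), np.int64(180)), (265, np.int64(554), np.int64(185), np.int64(182)), (278, np.int64(522), np.int64(169), np.int64(188))]
226 [(264, np.int64(555), np.int64(187), np.int64(180)), (265, np.int64(554), np.int64(185), np.int64(179))]
227 [(264, np.int64(556), np.int64(187), np.int64(177)), (265, np.int64(550), np.int64(188), np.int64(179)), (273, np.int64(526), np.int64(183), np.int64(186))]
228 [(264, np.int64(555), np.int64(187), np.int64(174)), (265, np.int64(553), np.int64(186), np.int64(174)), (271, np.int64(556), np.int64(163), np.int64(165)), (272, np.int64(553), np.int64(162), np.int64(165)), (273, np.int64(555), np.int64(157), np.int64(163))]
229 [(264, np.int64(557), np.int64(186), np.int64(170)), (265, np.int64(554), np.int64(185), np.int64(171)), (271, np.int64(554), np.int64(165), np.int64(163)), (272, np.int64(554), np.int64(162), np.int64(162)), (273, np.int64(549), np.int64(
[... 2439 characters left out ...]
p.int64(153)), (268, np.int64(544), np.int64(185), np.int64(151)), (271, np.int64(529), np.int64(188), np.int64(158)), (272, np.int64(525), np.int64(188), np.int64(160)), (273, np.int64(522), np.int64(187), np.int64(161))]
238 [(267, np.int64(546), np.int64(187), np.int64(148)), (268, np.int64(542), np.int64(186), np.int64(149)), (269, np.int64(535), np.int64(189), np.int64(153)), (270, np.int64(533), np.int64(187), np.int64(153)), (271, np.int64(530), np.int64(187), np.int64(155)), (272, np.int64(525), np.int64(188), np.int64(157))]
239 [(269, np.int64(538), np.int64(187), np.int64(149)), (270, np.int64(532), np.int64(188), np.int64(151)), (271, np.int64(530), np.int64(187), np.int64(152))]
```

View pics/c8.png

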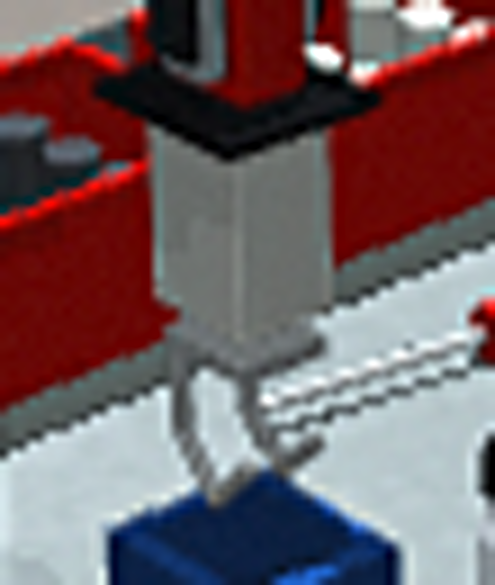

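The crop shows the hook's shanks on the far side (world x about 555) and the tips on the near side (x about 525). So the scale's +x is world +x and the hook engages by moving along -x. I carry it to the far side of the bail.

```bash
python3 -m creep '[[0,0,0,0,-0.3,0,-1],[0,0,-0.01,0.1,-1.0,0,-1],[0,0,-0.02,0.3,-2.2,0,-1],[0,0,-0.03,0.6,-4,0,-1],[0,0,-0.04,1,-6.2,0,-1],[0,0,-0.05,1.5,-8.7,0,-1],[0,0,-0.06,2,-11.2,0,-1],[0,0,-0.07,2.5,-13.7,0,-1]]'; python3 -m creep '[[0,0,-0.01,0.4,-2.5,0,-1],[0,0,-0.02,0.8,-5,0,-1],[0,0,-0.03,1.2,-7.5,0,-1],[0,0,-0.04,1.6,-10,0,-1],[0,0,-0.05,2,-12.5,0,-1],[0,0,-0.06,2.4,-15,0,-1],[0,0,-0.07,2.8,-17.5,0,-1],[0,0,-0.08,3.2,-20,0,-1]]'; python3 -m creep '[[0,0,-0.006,0.3,-2.2,0,-1],[0,0,-0.01,0.5,-4.2,0,-1],[0,0,-0.014,0.6,-5.9,0,-1],[0,0,-0.014,0.7,-7.2,0,-1],[0,0,-0.014,0.7,-7.9,0,-1],[0,0,-0.014,0.7,-8.2,0,-1],[0,0,-0.014,0.7,-8.2,0,-1],[0,0,-0.014,0.7,-8.2,0,-1]]'; python3 - <<'E'
from h import *
s=env.read_state();print(s["eef_pos"],s["tcp_rot"])
im,d=shot("side","side4");im2,d2=shot("top","top4")
a=cv2.resize(im[130:280,320:445,::-1],None,fx=4,fy=4,interpolation=2)
cv2.imwrite("pics/c9.png",a)
cv2.imwrite("pics/c10.png",cv2.resize(im2[170:300,360:490,::-1],None,fx=4,fy=4,interpolation=2))
for n,dd in(("side",d),("top",d2)):
    c=cloud(n,dd); 
    m=(abs(c[...,0]-550)<60)&(abs(c[...,1]+235)<95)&(c[...,2]>84)&(c[...,2]<106)
    th=np.radians(-12.2);
    lx=(c[...,0]-550)*np.cos(th)+(c[...,1]+235)*np.sin(th); ly=-(c[...,0]-550)*np.sin(th)+(c[...,1]+235)*np.cos(th)
    m&=abs(lx)<15
    print(n,m.sum(),"local x med by y-bin",[(b,round(float(np.median(lx[m&(abs(ly-b)<12)])),1),round(float(np.median(c[...,2][m&(abs(ly-b)<12)])),1)) for b in(-55,-30,0,30,55) if (m&(abs(ly-b)<12)).any()],"y",np.percentile(ly[m],[1,99]).round(1))
E
```

```text
time: 7.9
eef_pos: [564.6, 33.0, 277.8]
tcp_rot: [-1.571, -0.0, -1.692]
contact_force: [0.6, 0.8, -2.2]
opening: 0.263
time: 8.57
eef_pos: [596.2, -167.2, 277.7]
tcp_rot: [-1.572, -0.0, -1.772]
contact_force: [0.3, -0.2, -2.6]
opening: 0.267
time: 9.23
eef_pos: [603.7, -246.1, 278.1]
tcp_rot: [-1.571, 0.0, -1.783]
contact_force: [0.1, 0.1, -1.6]
opening: 0.271
[ 603.72203969 -246.05042879  278.11889747] [-1.57098432e+00  4.23036006e-04 -1.78333511e+00]
side 97 local x med by y-bin [(-55, -1.7, 95.2), (-30, -1.5, 95.0), (0, -3.1, 96.0), (30, -2.4, 96.0), (55, -2.9, 94.7)] y [-73.3  70.7]
top 58 local x med by y-bin [(30, 0.6, 99.3), (55, 0.9, 98.0)] y [26.7 70.2]
```

View pics/c9.png

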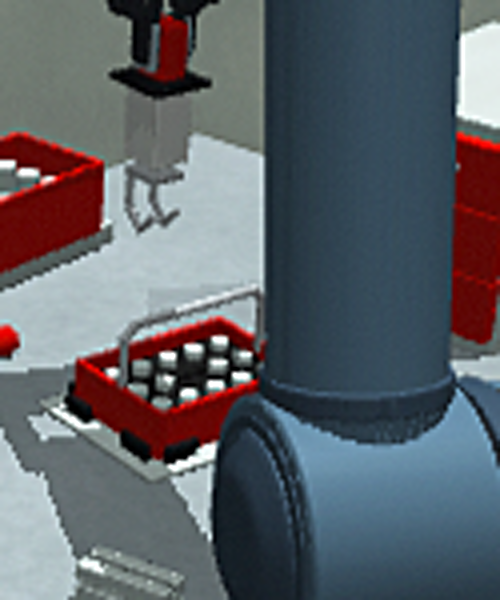

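View pics/c10.png

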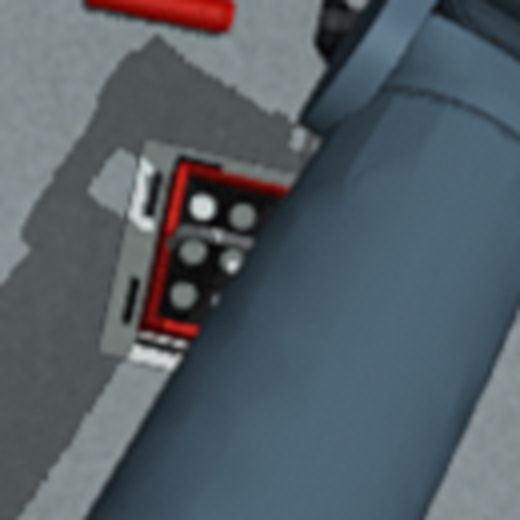

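Bail line agrees with (550,-235) and the hook hangs clear on the far side. I lower it.

```bash
python3 -m creep '[[0,0,0,0,0,-0.5,-1],[0,0,0,0,0,-1.5,-1],[0,0,0,0,0,-2.8,-1],[0,0,0,0,0,-4.2,-1],[0,0,0,0,0,-5.6,-1],[0,0,0,0,0,-6.8,-1],[0,0,0,0,0,-7.6,-1],[0,0,0,0,0,-8,-1]]'; python3 -m creep '[[0,0,0,0,0,0,-1],[0,0,0,0,0,0,-1],[0,0,0,0,0,0,-1]]'; cat > hk.py <<'E'
from h import *
import sys
s=env.read_state();print(s["eef_pos"].round(1),s["tcp_rot"].round(3),s["contact_force"].round(1))
im,d=shot("side","side_"+sys.argv[1])
cv2.imwrite(f"pics/h_{sys.argv[1]}.png",cv2.resize(im[150:260,325:400,::-1],None,fx=5.4,fy=5.4,interpolation=2))
c=cloud("side",d);th=np.radians(-12.2)
lx=(c[...,0]-550)*np.cos(th)+(c[...,1]+235)*np.sin(th); ly=-(c[...,0]-550)*np.sin(th)+(c[...,1]+235)*np.cos(th);z=c[...,2]
ex=s["eef_pos"];tx=(ex[0]-550)*np.cos(th)+(ex[1]+235)*np.sin(th);ty=-(ex[0]-550)*np.sin(th)+(ex[1]+235)*np.cos(th)
print("tcp local",round(tx,1),round(ty,1),"origin z",round(ex[2]-13.5,1))
h=(abs(lx-tx)<40)&(abs(ly-ty)<40)
for a in range(130,40,-4):
    m=h&(z<=a)&(z>a-4)&~((abs(lx)<9)&(z<101)&(abs(tx)>30))
    if m.sum(): print(a,m.sum(),[tuple(p.tolist()) for p in np.stack([lx[m],ly[m]],-1).round().astype(int)][:9])
m=(abs(ly)<66)&(abs(lx)<12)&(z>84)&(z<140)&(abs(ly-ty)>22); print("bar",m.sum(),np.median(lx[m]).round(1),np.median(z[m]).round(1),np.percentile(ly[m],[2,98]).round(1))
E
python3 hk.py a
```

```text
time: 10.0
eef_pos: [602.9, -246.2, 195.6]
tcp_rot: [-1.574, 0.001, -1.784]
contact_force: [0.0, -0.3, -1.8]
opening: 0.267
time: 10.25
eef_pos: [604.3, -247.1, 199.3]
tcp_rot: [-1.569, -0.001, -1.784]
contact_force: [0.8, 0.2, -1.6]
opening: 0.272
[ 604.3 -247.1  199.3] [-1.569e+00 -1.000e-03 -1.784e+00] [ 0.8  0.2 -1.6]
tcp local 55.6 -0.4 origin z 185.8
130 18 [(71, 18), (66, 18), (65, 18), (62, 17), (36, -16), (49, 19), (49, 15), (41, 1), (38, -1)]
126 12 [(62, 16), (60, 14), (49, 14), (38, 3), (43, -5), (34, -2), (33, -5), (33, -9), (46, 17)]
122 4 [(76, 13), (59, 15), (37, -1), (38, 14)]
118 9 [(64, 10), (56, 12), (49, 2), (44, 2), (40, -11), (49, 18), (41, 12), (41, 4), (37, 15)]
114 31 [(76, 5), (76, 13), (70, 13), (67, 12), (69, 2), (65, 17), (61, 16), (61, 13), (59, 6)]
110 10 [(72, 16), (67, 15), (61, 16), (58, 14), (41, -9), (34, -11), (43, 15), (41, 7), (39, 1)]
106 2 [(51, 12), (43, 1)]
102 2 [(71, 12), (67, 15)]
98 1 [(72, 15)]
94 3 [(73, 10), (71, 16), (69, 13)]
90 4 [(73, -10), (65, -9), (71, 16), (69, 13)]
86 7 [(72, -10), (66, -5), (72, 15), (72, 11), (66, 15), (40, -9), (37, 13)]
82 13 [(70, -13), (68, -8), (68, -11), (73, 14), (62, -7), (58, -8), (63, 13), (38, -8), (37, -12)]
78 8 [(70, 12), (64, 16), (64, 12), (46, -11), (45, -6), (44, -9), (41, -11), (40, 14)]
74 10 [(67, -11), (62, -12), (59, -13), (66, 14), (62, 13), (57, 13), (46, -7), (53, 16), (51, 13)]
70 8 [(65, -14), (58, -8), (60, -15), (61, 14), (56, -7), (54, -9), (58, 16), (51, 13)]
66 1 [(55, 14)]
46 20 [(52, -26), (52, -35), (51, -13), (48, -15), (48, -19), (47, -27), (54, -3), (51, -5), (51, -9)]
42 32 [(55, -33), (54, -28), (50, -33), (52, -14), (52, -23), (44, -24), (49, -8), (47, -10), (49, -16)]
bar 60 -2.0 94.5 [-64.2  63.3]
```

View pics/h_a.png

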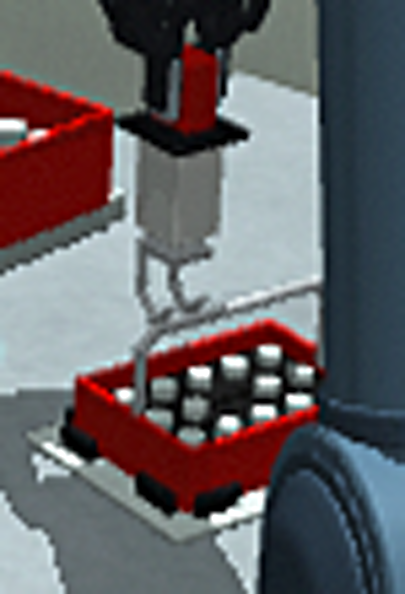

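```bash
python3 -m creep '[[0,0,0,-0.3,0.06,0,-1],[0,0,0,-0.8,0.17,0,-1],[0,0,0,-1.4,0.3,0,-1],[0,0,0,-2,0.43,0,-1],[0,0,0,-2.5,0.54,0,-1],[0,0,0,-2.9,0.63,0,-1],[0,0,0,-3.1,0.67,0,-1],[0,0,0,-3.1,0.67,0,-1]]'; python3 -m creep '[[0,0,0,-0.3,0.06,0,-1],[0,0,0,-0.7,0.15,0,-1],[0,0,0,-1.1,0.24,0,-1],[0,0,0,-1.5,0.32,0,-1],[0,0,0,-1.9,0.41,0,-1],[0,0,0,-2.2,0.48,0,-1],[0,0,0,-2.37,0.51,0,-1],[0,0,0,-2.37,0.51,0,-1]]'; python3 hk.py b
```

```text
time: 10.97
eef_pos: [572.3, -239.9, 198.2]
tcp_rot: [-1.571, -0.0, -1.784]
contact_force: [-0.2, 0.5, -2.6]
opening: 0.269
time: 11.63
eef_pos: [548.7, -234.9, 198.2]
tcp_rot: [-1.571, 0.0, -1.784]
contact_force: [0.6, -0.3, -1.9]
opening: 0.269
[ 548.7 -234.9  198.2] [-1.571  0.    -1.784] [ 0.6 -0.3 -1.9]
tcp local -1.3 -0.1 origin z 184.7
130 20 [(19, 14), (13, 19), (12, 16), (9, 18), (8, 15), (2, 16), (-17, -12), (-3, 16), (-9, 13)]
126 19 [(14, 18), (4, 14), (3, 18), (-1, 18), (-6, 18), (-15, 2), (-15, -10), (-21, -13), (-8, 19)]
122 4 [(12, 16), (13, 10), (-18, -12), (-14, 17)]
118 2 [(-8, 11), (-23, 12)]
114 37 [(16, 12), (18, 6), (11, 8), (15, 17), (12, 14), (10, 12), (10, 8), (2, 11), (5, 5)]
110 11 [(5, 16), (2, 15), (-6, 5), (-13, -2), (-18, -9), (-16, -15), (-20, -4), (-20, -8), (-17, 14)]
106 7 [(18, 14), (12, 14), (8, 17), (1, 11), (-11, 12), (-16, 5), (-15, 0)]
102 5 [(-3, -31), (15, 15), (-3, 14), (-5, 7), (-7, 21)]
98 27 [(-2, -36), (-4, -39), (-3, -27), (-5, -30), (-6, -33), (15, 15), (15, 11), (-5, -13), (-10, -17)]
94 15 [(1, -23), (1, -31), (-3, -32), (18, 12), (-6, -13), (-4, -18), (9, 20), (-2, 4), (-1, 0)]
90 1 [(0, -5)]
86 4 [(9, -5), (8, 20), (-20, -10), (-20, 14)]
82 8 [(12, -12), (10, -7), (6, -7), (10, 14), (-15, -10), (-13, 13), (-21, 19), (-21, 15)]
78 11 [(11, 13), (7, 12), (2, -9), (5, 13), (-12, -9), (-12, -13), (-17, -13), (-13, -4), (-12, 15)]
74 14 [(11, -12), (11, -16), (17, 12), (9, -11), (9, 14), (1, -8), (-2, -9), (8, 15), (2, 16)]
70 6 [(0, -7), (0, -11), (6, 8), (-3, 15), (-7, 18), (-9, 16)]
66 3 [(3, -10), (-3, -9), (3, 15)]
62 1 [(-2, -10)]
46 1 [(-10, -26)]
42 32 [(34, -25), (32, -27), (21, -27), (31, 3), (26, -2), (28, 5), (23, 5), (5, -31), (0, -35)]
bar 57 -2.9 95.0 [-63.1  64.7]
```

View pics/h_b.png

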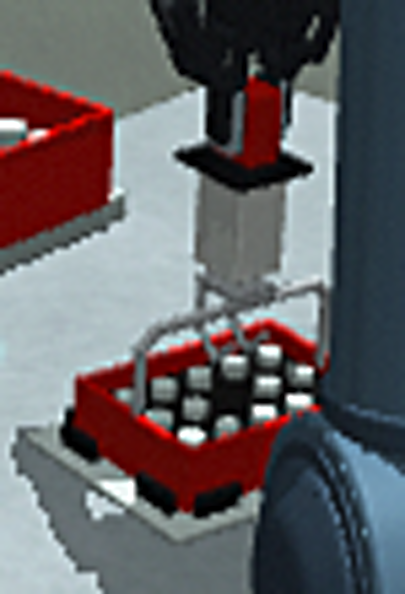

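Bar lies in the hook's mouth. I raise it slowly.

```bash
python3 -m creep '[[0,0,0,0.1,0,0.2,-1],[0,0,0,0.1,0,0.4,-1],[0,0,0,0.1,0,0.7,-1],[0,0,0,0.1,0,1.0,-1],[0,0,0,0.1,0,1.3,-1],[0,0,0,0.1,0,1.5,-1],[0,0,0,0.1,0,1.7,-1],[0,0,0,0.1,0,1.8,-1]]'; python3 -m creep '[[0,0,0,0,0,0.1,-1],[0,0,0,0,0,0.3,-1],[0,0,0,0,0,0.5,-1],[0,0,0,0,0,0.7,-1],[0,0,0,0,0,0.9,-1],[0,0,0,0,0,1.1,-1],[0,0,0,0,0,1.3,-1],[0,0,0,0,0,1.3,-1]]'; python3 hk.py c | egrep -v '^[0-9]'
```

```text
time: 12.35
eef_pos: [550.1, -235.0, 216.6]
tcp_rot: [-1.57, -0.0, -1.784]
contact_force: [0.8, 0.7, -2.5]
opening: 0.268
time: 13.02
eef_pos: [550.0, -234.9, 229.4]
tcp_rot: [-1.571, 0.0, -1.784]
contact_force: [-0.7, 2.0, -3.7]
opening: 0.274
[ 550.  -234.9  229.4] [-1.571  0.    -1.784] [-0.7  2.  -3.7]
tcp local -0.1 0.1 origin z 215.9
bar 57 -2.9 95.1 [-63.7  63.5]
```

View pics/h_c.png

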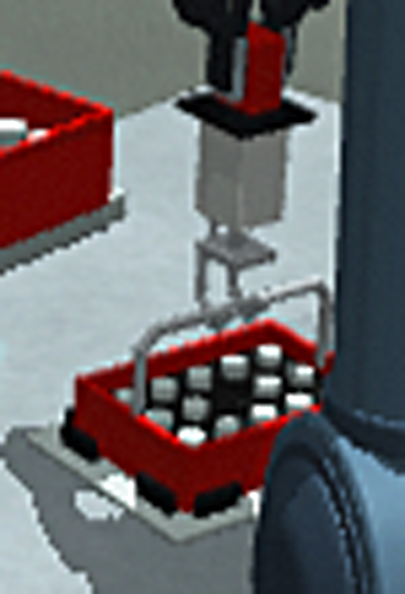

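The hook has the bail and the rod is extending, with the tray still seated. I keep raising.

```bash
python3 -m creep '[[0,0,0,0,0,0.2,-1],[0,0,0,0,0,0.4,-1],[0,0,0,0,0,0.6,-1],[0,0,0,0,0,0.8,-1],[0,0,0,0,0,1.0,-1],[0,0,0,0,0,1.2,-1],[0,0,0,0,0,1.3,-1],[0,0,0,0,0,1.3,-1]]'; python3 hk.py d | egrep -v '^[0-9]'
```

```text
time: 13.73
eef_pos: [549.9, -234.9, 242.3]
tcp_rot: [-1.571, 0.0, -1.784]
contact_force: [-0.5, 0.7, -3.5]
opening: 0.265
[ 549.9 -234.9  242.3] [-1.571  0.    -1.784] [-0.5  0.7 -3.5]
tcp local -0.1 0.1 origin z 228.8
bar 62 -3.3 95.5 [-63.5  64.8]
```

```bash
python3 -m creep '[[0,0,0,0,0,0.2,-1],[0,0,0,0,0,0.4,-1],[0,0,0,0,0,0.6,-1],[0,0,0,0,0,0.8,-1],[0,0,0,0,0,1.0,-1],[0,0,0,0,0,1.0,-1]]'; python3 hk.py e | egrep -v '^[0-9]'
```

```text
time: 14.28
eef_pos: [550.0, -234.9, 252.5]
tcp_rot: [-1.571, 0.0, -1.784]
contact_force: [-1.6, 1.5, -5.5]
opening: 0.268
[ 550.  -234.9  252.5] [-1.571  0.    -1.784] [-1.6  1.5 -5.5]
tcp local 0.0 0.1 origin z 239.0
bar 62 -2.3 94.4 [-64.3  63.6]
```

View pics/h_e.png

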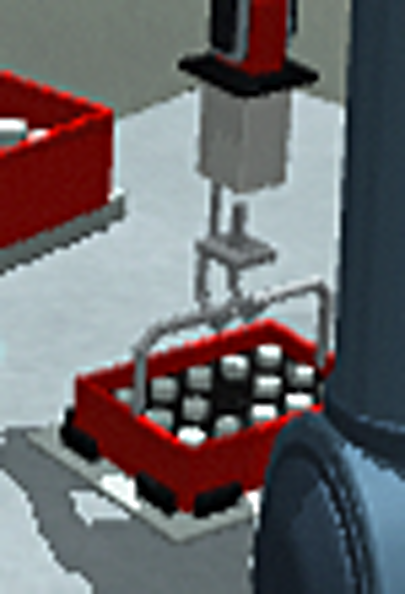

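```bash
python3 -m creep '[[0,0,0,0,0,0.2,-1],[0,0,0,0,0,0.4,-1],[0,0,0,0,0,0.6,-1],[0,0,0,0,0,0.8,-1],[0,0,0,0,0,1.0,-1],[0,0,0,0,0,1.2,-1],[0,0,0,0,0,1.2,-1]]'; python3 hk.py f | egrep -v '^[0-9]';python3 -m creep '[[0,0,0,0,0,0.2,-1],[0,0,0,0,0,0.4,-1],[0,0,0,0,0,0.6,-1],[0,0,0,0,0,0.8,-1],[0,0,0,0,0,1.0,-1],[0,0,0,0,0,1.0,-1]]'; python3 hk.py g | egrep -v '^[0-9]'
```

```text
time: 14.92
eef_pos: [550.2, -235.1, 264.6]
tcp_rot: [-1.57, -0.0, -1.784]
contact_force: [-0.8, -0.3, -8.1]
opening: 0.27
[ 550.2 -235.1  264.6] [-1.57  -0.    -1.784] [-0.8 -0.3 -8.1]
tcp local 0.2 -0.0 origin z 251.1
bar 61 -1.8 95.2 [-63.1  64.2]
time: 15.47
eef_pos: [550.2, -235.0, 274.6]
tcp_rot: [-1.57, -0.0, -1.784]
contact_force: [0.5, 0.6, -9.0]
opening: 0.27
[ 550.2 -235.   274.6] [-1.57  -0.    -1.784] [ 0.5  0.6 -9. ]
tcp local 0.2 0.0 origin z 261.1
bar 64 -1.7 95.8 [-65.4  64.8]
```

View pics/h_g.png

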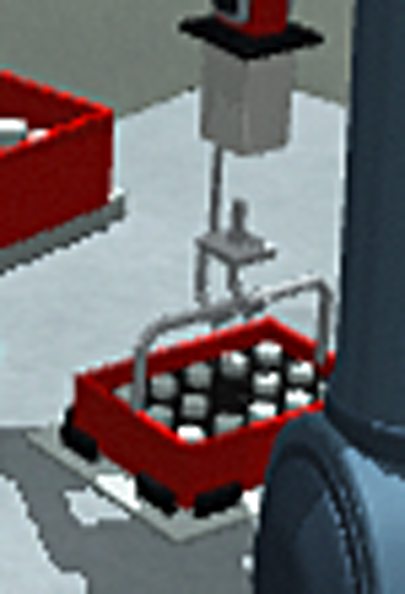

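```bash
python3 -m creep '[[0,0,0,0,0,0.2,-1],[0,0,0,0,0,0.4,-1],[0,0,0,0,0,0.6,-1],[0,0,0,0,0,0.8,-1],[0,0,0,0,0,1.0,-1],[0,0,0,0,0,1.0,-1]]'; python3 hk.py i | egrep -v '^[0-9]';python3 -m creep '[[0,0,0,0,0,0.2,-1],[0,0,0,0,0,0.4,-1],[0,0,0,0,0,0.6,-1],[0,0,0,0,0,0.8,-1],[0,0,0,0,0,0.8,-1],[0,0,0,0,0,0.8,-1]]'; python3 hk.py j | egrep -v '^[0-9]'
```

```text
time: 16.02
eef_pos: [550.3, -235.1, 284.9]
tcp_rot: [-1.57, -0.0, -1.784]
contact_force: [0.1, -0.7, -7.5]
opening: 0.269
[ 550.3 -235.1  284.9] [-1.57  -0.    -1.784] [ 0.1 -0.7 -7.5]
tcp local 0.3 -0.0 origin z 271.4
bar 59 -1.6 107.4 [-63.9  64.6]
time: 16.57
eef_pos: [550.1, -235.0, 292.5]
tcp_rot: [-1.57, -0.0, -1.784]
contact_force: [0.7, -0.2, -8.6]
opening: 0.271
[ 550.1 -235.   292.5] [-1.57  -0.    -1.784] [ 0.7 -0.2 -8.6]
tcp local 0.2 -0.0 origin z 279.0
bar 67 -2.1 115.0 [-65.1  65.3]
```

View pics/h_j.png

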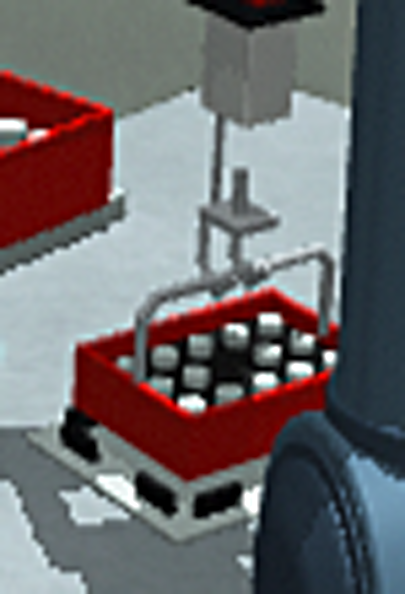

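The kit has lifted off. The bar is up about 20 mm, so the underside is about 6 mm above the guides. I go 4 mm more and hold.

```bash
python3 -m creep '[[0,0,0,0,0,0.1,-1],[0,0,0,0,0,0.2,-1],[0,0,0,0,0,0.3,-1],[0,0,0,0,0,0.4,-1],[0,0,0,0,0,0.4,-1],[0,0,0,0,0,0.4,-1],[0,0,0,0,0,0.4,-1],[0,0,0,0,0,0.4,-1]]'; python3 hk.py k | egrep -v '^[0-9]';python3 -m creep '[[0,0,0,0,0,0,-1],[0,0,0,0,0,0,-1],[0,0,0,0,0,0,-1],[0,0,0,0,0,0,-1],[0,0,0,0,0,0,-1],[0,0,0,0,0,0,-1],[0,0,0,0,0,0,-1],[0,0,0,0,0,0,-1]]'; python3 hk.py l | egrep -v '^[0-9]';python3 -m creep '[[0,0,0,0,0,0,-1],[0,0,0,0,0,0,-1],[0,0,0,0,0,0,-1],[0,0,0,0,0,0,-1],[0,0,0,0,0,0,-1],[0,0,0,0,0,0,-1],[0,0,0,0,0,0,-1],[0,0,0,0,0,0,-1]]';python3 -m creep '[[0,0,0,0,0,0,-1],[0,0,0,0,0,0,-1],[0,0,0,0,0,0,-1],[0,0,0,0,0,0,-1],[0,0,0,0,0,0,-1],[0,0,0,0,0,0,-1],[0,0,0,0,0,0,-1],[0,0,0,0,0,0,-1]]'; python3 hk.py m | egrep -v '^[0-9]'
```

```text
time: 17.28
eef_pos: [550.0, -234.9, 296.0]
tcp_rot: [-1.571, 0.0, -1.784]
contact_force: [0.0, 0.2, -8.6]
opening: 0.27
[ 550.  -234.9  296. ] [-1.571  0.    -1.784] [ 0.   0.2 -8.6]
tcp local -0.1 0.1 origin z 282.5
bar 63 -2.0 117.5 [-63.6  63.5]
time: 18.0
eef_pos: [550.0, -234.9, 296.2]
tcp_rot: [-1.571, 0.0, -1.784]
contact_force: [-0.4, 0.7, -7.7]
opening: 0.271
[ 550.  -234.9  296.2] [-1.571  0.    -1.784] [-0.4  0.7 -7.7]
tcp local 0.0 0.1 origin z 282.7
bar 67 -2.0 116.8 [-63.8  65.5]
time: 18.72
eef_pos: [550.0, -234.9, 296.1]
tcp_rot: [-1.571, 0.0, -1.784]
contact_force: [-0.3, 0.0, -8.8]
opening: 0.268
time: 19.38
eef_pos: [550.0, -234.9, 296.1]
tcp_rot: [-1.571, 0.0, -1.784]
contact_force: [-0.0, -0.7, -8.2]
opening: 0.273
[ 550.  -234.9  296.1] [-1.571  0.    -1.784] [-0.  -0.7 -8.2]
tcp local 0.0 0.1 origin z 282.6
bar 66 -1.9 116.6 [-64.5  64.9]
```

View pics/h_m.png

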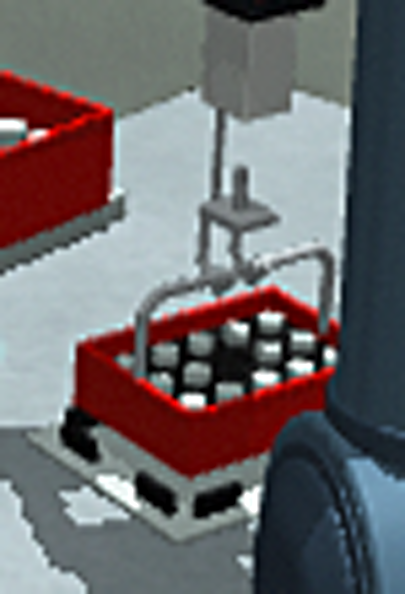

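The kit hangs still, about 8 mm over the guides, and has been held for over 2 s. I hold briefly more, then lower gently.

```bash
python3 -m creep '[[0,0,0,0,0,0,-1],[0,0,0,0,0,0,-1],[0,0,0,0,0,0,-1],[0,0,0,0,0,0,-1],[0,0,0,0,0,0,-1],[0,0,0,0,0,0,-1],[0,0,0,0,0,0,-1],[0,0,0,0,0,0,-1]]'; python3 -m creep '[[0,0,0,0,0,-0.1,-1],[0,0,0,0,0,-0.2,-1],[0,0,0,0,0,-0.4,-1],[0,0,0,0,0,-0.6,-1],[0,0,0,0,0,-0.7,-1],[0,0,0,0,0,-0.8,-1],[0,0,0,0,0,-0.9,-1],[0,0,0,0,0,-1.0,-1]]';python3 -m creep '[[0,0,0,0,0,-0.1,-1],[0,0,0,0,0,-0.2,-1],[0,0,0,0,0,-0.3,-1],[0,0,0,0,0,-0.4,-1],[0,0,0,0,0,-0.5,-1],[0,0,0,0,0,-0.6,-1],[0,0,0,0,0,-0.7,-1],[0,0,0,0,0,-0.8,-1]]';python3 -m creep '[[0,0,0,0,0,-0.1,-1],[0,0,0,0,0,-0.2,-1],[0,0,0,0,0,-0.3,-1],[0,0,0,0,0,-0.5,-1],[0,0,0,0,0,-0.7,-1],[0,0,0,0,0,-0.9,-1],[0,0,0,0,0,-1.0,-1],[0,0,0,0,0,-1.0,-1]]'; python3 hk.py n | egrep -v '^[0-9]'
```

```text
time: 20.1
eef_pos: [550.0, -234.9, 296.1]
tcp_rot: [-1.571, 0.0, -1.784]
contact_force: [0.3, 0.7, -8.6]
opening: 0.275
time: 20.77
eef_pos: [550.1, -234.9, 286.1]
tcp_rot: [-1.571, -0.0, -1.784]
contact_force: [0.2, -0.5, -7.9]
opening: 0.274
time: 21.43
eef_pos: [550.0, -234.9, 278.0]
tcp_rot: [-1.571, 0.0, -1.784]
contact_force: [-0.1, -0.1, -8.8]
opening: 0.268
time: 22.1
eef_pos: [550.0, -234.9, 267.9]
tcp_rot: [-1.571, 0.0, -1.784]
contact_force: [0.3, -0.5, -8.0]
opening: 0.273
[ 550.  -234.9  267.9] [-1.571  0.    -1.784] [ 0.3 -0.5 -8. ]
tcp local -0.0 0.1 origin z 254.4
bar 59 -1.8 95.0 [-64.9  62. ]
```

View pics/h_n.png

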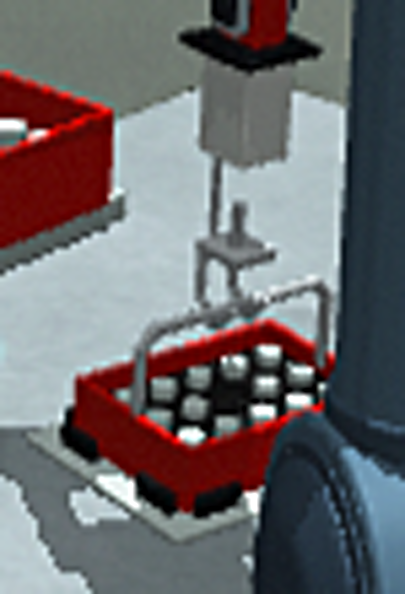

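The tray is back home (bar at 95.0 again). I lower the hook off the bar.

```bash
python3 -m creep '[[0,0,0,0,0,-0.2,-1],[0,0,0,0,0,-0.5,-1],[0,0,0,0,0,-0.9,-1],[0,0,0,0,0,-1.3,-1],[0,0,0,0,0,-1.7,-1],[0,0,0,0,0,-2.1,-1],[0,0,0,0,0,-2.5,-1],[0,0,0,0,0,-2.9,-1]]'; python3 -m creep '[[0,0,0,0,0,-0.4,-1],[0,0,0,0,0,-0.8,-1],[0,0,0,0,0,-1.2,-1],[0,0,0,0,0,-1.6,-1],[0,0,0,0,0,-1.9,-1],[0,0,0,0,0,-2.1,-1],[0,0,0,0,0,-2.2,-1],[0,0,0,0,0,-2.2,-1]]'; python3 -m creep '[[0,0,0,0,0,-0.3,-1],[0,0,0,0,0,-0.6,-1],[0,0,0,0,0,-0.9,-1],[0,0,0,0,0,-1.2,-1],[0,0,0,0,0,-1.5,-1],[0,0,0,0,0,-1.7,-1],[0,0,0,0,0,-1.8,-1],[0,0,0,0,0,-1.8,-1]]'; python3 hk.py o
```

```text
time: 22.82
eef_pos: [550.2, -235.0, 239.1]
tcp_rot: [-1.57, -0.0, -1.784]
contact_force: [0.2, 0.6, -4.8]
opening: 0.27
time: 23.48
eef_pos: [550.1, -235.1, 217.3]
tcp_rot: [-1.57, -0.0, -1.784]
contact_force: [-0.1, 0.8, -2.8]
opening: 0.269
time: 24.15
eef_pos: [549.9, -234.8, 198.7]
tcp_rot: [-1.571, 0.0, -1.784]
contact_force: [-0.7, -0.6, -1.8]
opening: 0.272
[ 549.9 -234.8  198.7] [-1.571  0.    -1.784] [-0.7 -0.6 -1.8]
tcp local -0.2 0.1 origin z 185.2
130 23 [(17, 16), (13, 15), (8, 19), (5, 17), (4, 14), (-19, -15), (0, 18), (-4, 16), (-12, 4)]
126 13 [(14, 18), (4, 18), (-4, 17), (-20, -6), (-20, -11), (-18, -16), (-6, 18), (-11, 18), (-18, 12)]
122 5 [(15, 13), (4, 18), (-16, 14), (-15, 9), (-19, 9)]
118 9 [(10, 9), (5, 17), (-1, 13), (-1, 10), (-10, -8), (-19, 0), (-18, -5), (-16, 10), (-21, 5)]
114 29 [(15, 17), (18, 10), (15, 8), (11, 15), (6, 11), (-5, -8), (-10, -12), (4, 17), (4, 13)]
110 14 [(17, 15), (16, 15), (11, 16), (2, 15), (-16, -7), (-18, -9), (-18, -13), (-5, 16), (-13, 11)]
106 4 [(17, 14), (13, 14), (8, 14), (-14, 7)]
102 5 [(-9, -34), (-8, -39), (15, 11), (-1, 12), (-6, 32)]
98 24 [(0, -34), (-2, -36), (18, 13), (0, -25), (-1, -29), (16, 14), (13, 12), (-4, -18), (-6, -20)]
94 23 [(0, -34), (-3, -35), (-4, -39), (5, -18), (2, -19), (-4, -27), (-5, -30), (13, 16), (12, 13)]
90 2 [(1, -19), (1, -6)]
86 1 [(-18, 17)]
82 6 [(16, -11), (9, -9), (11, 17), (10, 14), (-14, -11), (-17, 12)]
78 11 [(17, -12), (10, -11), (10, 18), (14, 11), (0, -7), (4, 15), (-8, -8), (-11, -10), (-15, -11)]
74 13 [(11, -12), (10, -15), (8, -9), (10, 14), (8, 15), (4, 14), (-8, -5), (-9, -8), (-13, -9)]
70 7 [(7, -13), (3, -10), (-6, -7), (-8, -9), (2, 15), (1, 12), (-7, 15)]
66 5 [(11, -13), (-2, -6), (1, 16), (1, 12), (-6, 13)]
46 1 [(-1, 28)]
42 32 [(32, -27), (29, -33), (24, -20), (24, -25), (23, -29), (32, -2), (25, 7), (23, 1), (2, -28)]
bar 60 -1.7 94.9 [-62.8  62.5]
```

View pics/h_o.png

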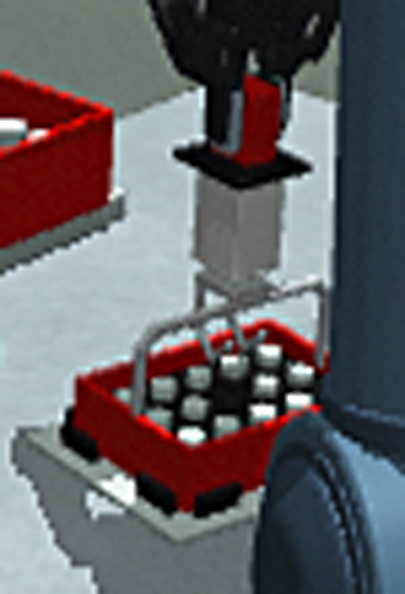

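The hook is off and low under the bar, the same as before pickup. I back out along +x and rise.

```bash
python3 -m creep '[[0,0,0,0.3,-0.06,0,-1],[0,0,0,0.7,-0.15,0,-1],[0,0,0,1.1,-0.24,0,-1],[0,0,0,1.5,-0.32,0,-1],[0,0,0,1.9,-0.41,0,-1],[0,0,0,2.2,-0.48,0,-1],[0,0,0,2.4,-0.52,0,-1],[0,0,0,2.4,-0.52,0,-1]]'; python3 -m creep '[[0,0,0,0.4,-0.09,0,-1],[0,0,0,0.9,-0.2,0,-1],[0,0,0,1.5,-0.32,0,-1],[0,0,0,2,-0.43,0,-1],[0,0,0,2.5,-0.54,0,-1],[0,0,0,2.8,-0.6,0,-1],[0,0,0,3,-0.65,0,-1],[0,0,0,3,-0.65,0,-1]]';python3 -m creep '[[0,0,0,0,0,0.5,-1],[0,0,0,0,0,1.5,-1],[0,0,0,0,0,2.8,-1],[0,0,0,0,0,4.2,-1],[0,0,0,0,0,5.6,-1],[0,0,0,0,0,6.8,-1],[0,0,0,0,0,7.6,-1],[0,0,0,0,0,8,-1]]'; python3 hk.py p | egrep -v '^[0-9]'
```

```text
time: 24.87
eef_pos: [574.4, -240.2, 199.1]
tcp_rot: [-1.571, -0.0, -1.784]
contact_force: [0.1, 0.2, -2.0]
opening: 0.271
time: 25.53
eef_pos: [604.4, -246.7, 199.1]
tcp_rot: [-1.571, -0.0, -1.784]
contact_force: [-0.7, -0.5, -1.9]
opening: 0.274
time: 26.2
eef_pos: [604.6, -247.0, 281.8]
tcp_rot: [-1.568, -0.001, -1.784]
contact_force: [0.9, 0.1, -1.7]
opening: 0.272
[ 604.6 -247.   281.8] [-1.568e+00 -1.000e-03 -1.784e+00] [ 0.9  0.1 -1.7]
tcp local 55.9 -0.2 origin z 268.3
bar 60 -2.0 95.3 [-62.9  64.6]
```

View pics/h_p.png

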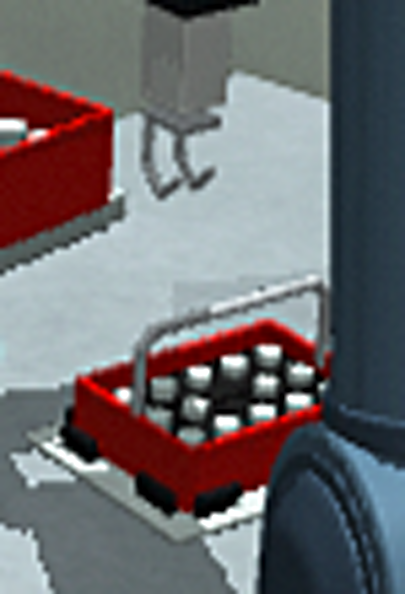

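```bash
python3 -m creep '[[0,0,0,0,0.3,0,-1],[0,0,0.01,-0.1,1.0,0,-1],[0,0,0.02,-0.3,2.2,0,-1],[0,0,0.03,-0.6,4,0,-1],[0,0,0.04,-1,6.2,0,-1],[0,0,0.05,-1.5,8.7,0,-1],[0,0,0.06,-2,11.2,0,-1],[0,0,0.07,-2.5,13.7,0,-1]]'; python3 -m creep '[[0,0,0.01,-0.4,2.5,0,-1],[0,0,0.02,-0.8,5,0,-1],[0,0,0.03,-1.2,7.5,0,-1],[0,0,0.04,-1.6,10,0,-1],[0,0,0.05,-2,12.5,0,-1],[0,0,0.06,-2.4,15,0,-1],[0,0,0.07,-2.8,17.5,0,-1],[0,0,0.08,-3.2,20,0,-1]]'; python3 -m creep '[[0,0,0.006,-0.3,2.2,0,-1],[0,0,0.01,-0.5,4.2,0,-1],[0,0,0.014,-0.6,5.9,0,-1],[0,0,0.014,-0.7,7.2,0,-1],[0,0,0.014,-0.75,7.9,0,-1],[0,0,0.014,-0.75,8.2,0,-1],[0,0,0.014,-0.75,8.2,0,-1],[0,0,0.014,-0.75,8.2,0,-1]]'; python3 -m creep '[[0,0,0,0,0,0,-1],[0,0,0,0,0,0,-1]]'
```

```text
time: 26.92
eef_pos: [578.0, -106.8, 278.6]
tcp_rot: [-1.572, 0.001, -1.712]
contact_force: [0.8, 1.0, -2.3]
opening: 0.274
time: 27.58
eef_pos: [545.4, 93.0, 278.7]
tcp_rot: [-1.572, 0.0, -1.632]
contact_force: [1.0, 0.6, -2.2]
opening: 0.269
time: 28.25
eef_pos: [539.5, 172.0, 279.0]
tcp_rot: [-1.571, -0.0, -1.62]
contact_force: [-0.0, -0.9, -2.4]
opening: 0.267
time: 28.42
eef_pos: [539.7, 171.6, 279.1]
tcp_rot: [-1.571, -0.0, -1.621]
contact_force: [0.8, 0.3, -1.8]
opening: 0.268
```

```bash
python3 -m creep '[[0,0,0,0.03,0.05,0,-1],[0,0,0,0.03,0.05,0,-1],[0,0,0,0.03,0.05,0,-1]]'; python3 - <<'E'
from h import *
im,d=shot("side","side5");o=cv2.imread("pics/side3.png")
a=cv2.resize(o[130:290,230:320],None,fx=3.7,fy=3.7,interpolation=2);b=cv2.resize(im[130:290,230:320,::-1],None,fx=3.7,fy=3.7,interpolation=2)
cv2.imwrite("pics/cmp.png",np.hstack([a,b]))
g=lambda x:cv2.cvtColor(np.ascontiguousarray(x),cv2.COLOR_BGR2GRAY).astype(np.float32)
# sub-pixel shift of the scale (housing + hook) between before and now
print(cv2.phaseCorrelate(g(o)[192:240,252:296],g(im[:,:,::-1])[192:240,252:296],cv2.createHanningWindow((44,48),cv2.CV_32F)))
E
```

```text
time: 28.67
eef_pos: [539.9, 172.6, 279.1]
tcp_rot: [-1.571, -0.0, -1.621]
contact_force: [-0.6, -1.0, -1.3]
opening: 0.271
((0.4665105090576205, -0.0009991334956396258), 1.013392585515976)
```

View pics/cmp.png

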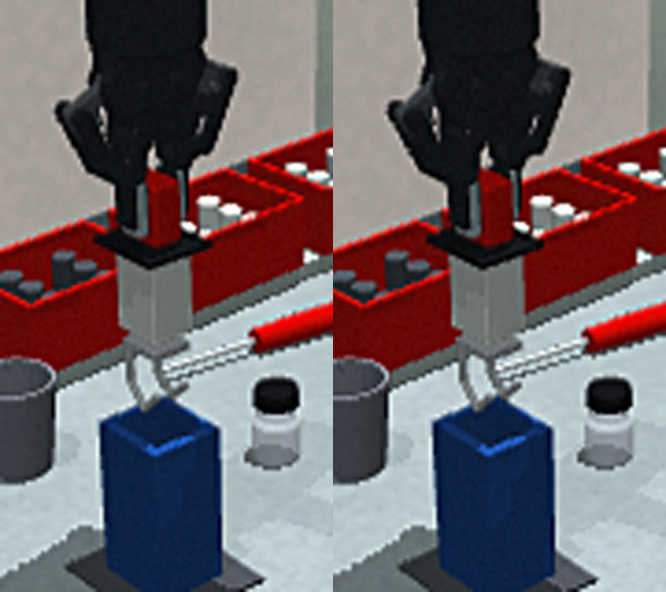

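No slip in the grip; pose matches that at lift-out. I insert it into the holster.

```bash
python3 -m creep '[[0,0,0,0,-0.03,-0.4,-1],[0,0,0,0,-0.03,-1.1,-1],[0,0,0,0,-0.03,-2,-1],[0,0,0,0,-0.03,-3,-1],[0,0,0,0,-0.03,-4,-1],[0,0,0,0,-0.03,-5,-1],[0,0,0,0,-0.03,-5.7,-1],[0,0,0,0,-0.03,-6,-1]]'; python3 -m creep '[[0,0,0,0,0,-0.6,-1],[0,0,0,0,0,-1.4,-1],[0,0,0,0,0,-2.3,-1],[0,0,0,0,0,-3.2,-1],[0,0,0,0,0,-4.1,-1],[0,0,0,0,0,-5,-1],[0,0,0,0,0,-5.7,-1],[0,0,0,0,0,-6,-1]]';python3 -m creep '[[0,0,0,0,0,0,-1],[0,0,0,0,0,0,-1]]'
```

```text
time: 29.38
eef_pos: [538.9, 172.5, 217.0]
tcp_rot: [-1.574, -0.0, -1.62]
contact_force: [1.0, -0.3, -2.4]
opening: 0.271
time: 30.05
eef_pos: [539.0, 172.5, 157.4]
tcp_rot: [-1.573, -0.0, -1.62]
contact_force: [-0.8, 0.0, -2.2]
opening: 0.272
time: 30.22
eef_pos: [540.0, 172.6, 159.2]
tcp_rot: [-1.571, 0.0, -1.62]
contact_force: [0.1, -0.5, -2.3]
opening: 0.267
```

```bash
python3 -m creep '[[0,0,0,0,0,-0.3,-1],[0,0,0,0,0,-0.7,-1],[0,0,0,0,0,-1.1,-1],[0,0,0,0,0,-1.4,-1],[0,0,0,0,0,-1.6,-1],[0,0,0,0,0,-1.7,-1],[0,0,0,0,0,-1.73,-1],[0,0,0,0,0,-1.73,-1]]'; python3 - <<'E'
from h import *
im,d=shot("side","side6")
cv2.imwrite("pics/ins.png",cv2.resize(im[150:310,220:330,::-1],None,fx=3.7,fy=3.7,interpolation=2))
E
```

```text
time: 30.88
eef_pos: [539.9, 172.6, 141.8]
tcp_rot: [-1.571, 0.0, -1.62]
contact_force: [0.1, -0.6, -1.9]
opening: 0.27
```

View pics/ins.png

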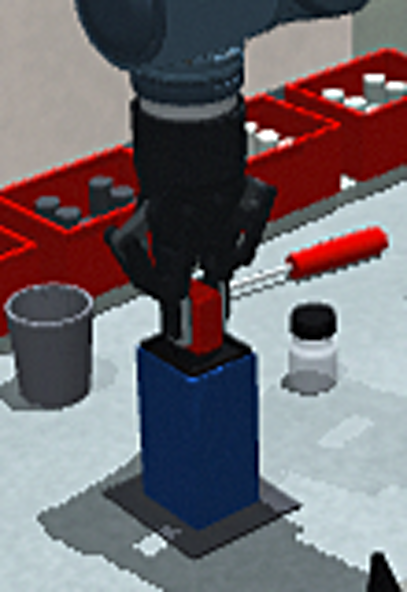

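```bash
python3 -m creep '[[0,0,0,0,0,-0.04,-1],[0,0,0,0,0,-0.07,-1],[0,0,0,0,0,-0.07,-1]]'; python3 -m creep '[[0,0,0,0,0,0,-0.3],[0,0,0,0,0,0,0],[0,0,0,0,0,0,0.5],[0,0,0,0,0,0,1],[0,0,0,0,0,0,1],[0,0,0,0,0,0,1],[0,0,0,0,0,0,1],[0,0,0,0,0,0,1]]';python3 -m creep '[[0,0,0,0,0,0.5,1],[0,0,0,0,0,1.5,1],[0,0,0,0,0,3,1],[0,0,0,0,0,4.5,1],[0,0,0,0,0,6,1],[0,0,0,0,0,8,1],[0,0,0,0,0,10,1],[0,0,0,0,0,12,1]]'; python3 -m creep '[[0,0,0,-3,0,3,1],[0,0,0,-6,0,6,1],[0,0,0,-10,0,8,1],[0,0,0,-14,0,8,1],[0,0,0,-17,0,8,1],[0,0,0,-18,0,8,1],[0,0,0,-18,0,8,1],[0,0,0,-18,0,8,1]]'; python3 - <<'E'
from h import *
print(env.read_state()["eef_pos"])
im,d=shot("top","top7");im2,d2=shot("side","side7")
c=cloud("top",d);z=c[...,2];x=c[...,0];y=c[...,1];hol=(abs(x-540)<80)&(abs(y-172)<80)
m=hol&(im.max(-1)<60)&(abs(z-134)<6);print("collar",m.sum(),np.median(z[m]) if m.any() else 0, rect("top",m,134) if m.any() else 0)
c2=cloud("side",d2);r=im2.astype(int);fr=(abs(c2[...,0]-550)<130)&(abs(c2[...,1]+230)<140)
bl=fr&(c2[...,2]>84)&(c2[...,2]<115);print("bar",bl.sum(),np.median(c2[bl],0).round(1))
m=(abs(c2[...,0]-540)<60)&(abs(c2[...,1]-172)<60)&(r[...,0]>90)&(r[...,1]<70)&(c2[...,2]>125)&(c2[...,2]<200);print("grip",np.percentile(c2[m],[3,50,97],axis=0).round(1).tolist())
fr=(abs(x-550)<130)&(abs(y+230)<140);t=im.astype(int)
pr=fr&(t[...,0]>120)&(t[...,1]<80)&(abs(z-46)<8);print("trayrim",np.median(z[pr]),rect("top",pr,46))
E
```

```text
time: 31.18
eef_pos: [540.0, 172.6, 141.6]
tcp_rot: [-1.57, 0.0, -1.62]
contact_force: [-0.6, 0.4, 0.3]
opening: 0.267
time: 31.85
eef_pos: [539.8, 172.6, 141.2]
tcp_rot: [-1.571, -0.0, -1.62]
contact_force: [0.2, -0.4, 0.4]
opening: 0.999
time: 32.52
eef_pos: [539.9, 172.6, 263.2]
tcp_rot: [-1.57, 0.0, -1.62]
contact_force: [0.7, 0.2, 0.5]
opening: 1.001
time: 33.18
eef_pos: [359.9, 172.6, 342.2]
tcp_rot: [-1.568, 0.001, -1.62]
contact_force: [0.2, -0.3, -0.5]
opening: 1.003
[359.93636266 172.62436141 342.24854691]
collar 324 135.15416852798876 (array([540.5, 173.3]), array([53.9, 57.9]), 87.37, 324)
bar 98 [ 549.  -228.4   95.1]
grip [[521.1, 166.8, 137.5], [529.8, 182.5, 160.1], [555.1, 187.5, 177.2]]
trayrim 46.347533360095255 (array([ 550.2, -238. ]), array([149.5, 110.3]), 77.91, 337)
```

View pics/side7.png

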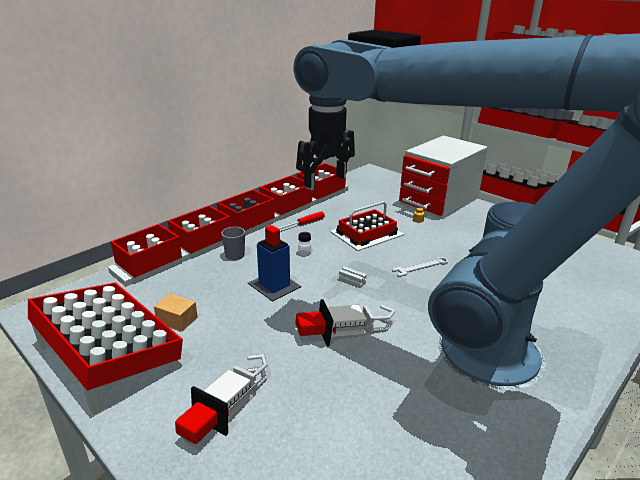

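View pics/top7.png

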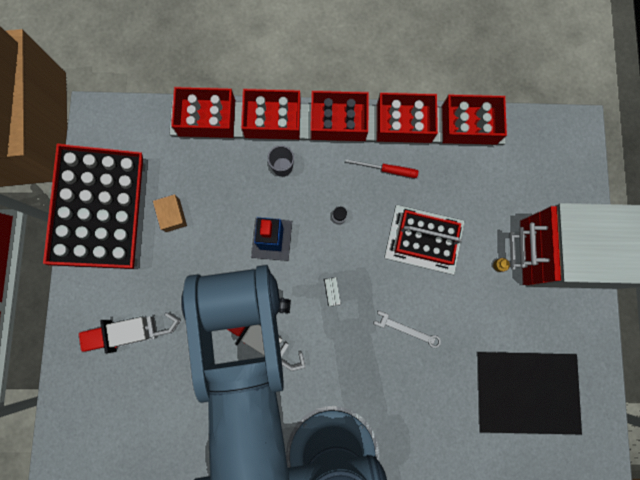

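The pictures show the scale upright in the holster at top (268,229), the kit home at (426,236), and every bystander at its first pixel position. The arm is clear of everything, so I hand in.

```bash
python3 -m creep '[[0,0,0,0,0,0,1],[0,0,0,0,0,0,1],[0,0,0,0,0,0,1],[0,0,0,0,0,0,1]]'; python3 -c "from plant import env; print(env.sign_off())"
```

```text
time: 33.62
eef_pos: [360.1, 172.5, 340.9]
tcp_rot: [-1.572, -0.0, -1.62]
contact_force: [-0.6, 0.8, -0.0]
opening: 0.998
the job is handed in; nothing more can be done
None
```

The check-weigh is finished and I handed it in at about 33.6 s. The system gives no verdict, so what follows rests on my own measurements.

- **Weighing:** I took the scale from the holster, hooked the bail from its +x side and lifted the kit to about 8 mm above the corner guides. It hung there for about 2.8 s with the bar height steady to within 1 mm. The rod stretch was about 56 mm, roughly 6.5 N or 0.67 kg.
- **Return:** I then lowered the kit, unhooked, and put the scale back in the holster.
- **Kit, last check:** The bar height is back at its starting value. The tray rim is within about 1 mm of where it began, with its yaw unchanged.
- **Scale, last check:** The collar is at rim height within about 1 mm, and about 1 to 2 mm sideways from where it started.
- **Bystanders:** All are at their first pixel positions by eye. The gripper is clear of everything.
- **Disagreements:** None of the final checks failed. Earlier, the side camera's footprint fits of the collar and bail were unusable, so I placed those from the top camera and the depth points instead. The tool's force reading near lift-off was 1 to 2 N off what the spring stretch implied.

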